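Load an egg-count plate beneath the sprung arm of a light base

ROBOT

A 6-joint arm with a two-finger parallel gripper is mounted at the origin on a cart in front of the work surface, level with it; the furniture and walls round the work are solid. World frame = base frame: x ahead of the robot, y to its left, z up, the work surface at z = 0. Lengths are in m, angles in rad, forces in N, time in s.
With the tool pointing down it reaches from about 0.35 to 0.85 m from the base axis. Payload 8.1 kg.
Tool frame: the origin (TCP) lies at the very end of the fingers, on their centre line; the grasp point (between the pads) lies 19 mm behind it; z points along the fingers, y is the line along which they close (so a half turn about z gives the same grasp; the last joint's range is limited). The gripper opens to 93 mm and grips with 3 to 60 N. Pads are 15 mm wide; open, the fingers measure 128 mm over their backs; the gripper's body (75 mm by 188 mm) begins 65 mm behind the grasp point.
Start: joints at [-1.291, 0.13, 1.488, -0, 1.523, -0.085], TCP at [0.214, -0.561, 0.219] pointing down, gripper open.
Joint ranges: [-2.96, 2.96], [-0.89, 2.26], [0.02, 2.5], [-1.34, 4.48], [0, 2.73], [-2.66, 2.66]. Speed limits (rad/s): [2.39, 2.39, 2.79, 3.14, 3.14, 3.14].

INTERFACE

Orientations are given as a rotation vector (axis times angle).
In Python, from plant import monitor, eyes, ticket gives the robot as it stands.
- The arm moves only by the tool arm_command, never from a script. Its argument "deltas" is a list that holds one entry, the list of rows, each a list of 6 numbers: the shift along the world's x, y, z in cm, then the turn, a rotation vector about the world's x, y, z in degrees. In form: [[[tx, ty, tz, rx, ry, rz], ...]]. A call has 1 to 12 rows; each row shifts and turns the commanded pose from where the row before left it; what a row does not reach is not made up. A row lasts 1/12 s, in which the tool goes at most 41.7 mm and 7.16 degrees, less where a joint would pass 70% of its speed; a pose out of reach is approached as far as the arm can. A call is refused whole if a number of a shift passes 4.17 or a number of a turn 7.16, either way. A call with a gripper value outside its range is refused whole. "gripper" is the opening, from -1 (shut) to 1 (fully open), set as the call begins (left out, the last holds). The fingers move at their own pace and stop on an object; "squeeze" is the grip in N (left out, the last holds). Time passes only in rows, so rows that do not move let the fingers close. It gives the time, the measured TCP pose, the force, the opening and the grip force at its end, in the units of the state.
- monitor.read_state(): the state, without advancing time (a new reading comes with each control period).
- eyes.read_camera(name): name is "scene" or "side" or "wrist"; returns the picture (384x512x3 uint8, blue, green, red); there is no depth.
- eyes.camera_model(name): a dict with "fx", "fy", "cx", "cy" (pixels), "rvec" (rotation vector, rad) and "tvec" (3), from world to camera coordinates, as OpenCV has them. Camera axes: x right, y down, z forward; pixel columns grow to the right and rows downward; lengths in m; the calibration is good to about 2 mm. A picture is of the moment at which its call begins: read the wrist's pose just before it. camera_model takes no time and is no camera call; for the wrist camera it gives the pose at the moment of the call.
- ticket.close_job(): hands the job in; it is judged then, once.
The state is a dict: "t": time; "q": joint angles; "dq": joint speeds; "joint_torque": joint torques, N m; "tool_pos": TCP position; "orientation": TCP orientation; "force": force on the tool from outside, world axes, zero at the start; "wrist_torque": the same for the moment, N m; "opening": finger opening in m; "gripper_force": force on a finger pad.
Only numpy, scipy, OpenCV 4.12 (cv2) and the standard library are available. Lean on these libraries where they do the work, as an engineer would, in place of code of your own. Each camera call takes 0.05 s, during which the arm holds its last target. There are 200 camera calls.

TASK

Put the closed Petri dish on the bed of the light base and slide it in beneath the sprung hold-down arm, using the dish's own edge to push the arm's upturned toe back and up, until the dish bears snugly on both soft jaws of the V-stop; then let go, so that the arm alone holds it down flat against the stop. The stop was left at the last user's setting, so find it by feel and be gentle, for the thin plastic cracks if it is jammed against anything; leave the vials and the bottle standing where they are.

Things in the scene. Friction and masses are not known exactly. Their poses are not given: they have to be found in the camera images.
- dish: closed 60 mm Petri dish with pale agar, a clear plastic disc 61 mm across and 16 mm high, 20 to 45 g, lying flat on the worktop beside the light base. Origin: centre of its underside; z up. Its lid does not come off. Grasp it across its diameter from above.
- light_base: fixed, heavy plate-counting light base, a flat box 200 (x) x 112 (y) x 30 mm, dark bed on top with a round white window. Origin: centre of its underside; z up; +x runs from its open end (switch and dimmer) to the end with the arm's hinge: dishes are slid in along +x, on the line y = 0. The hinge bracket at x = 76 to 96 mm is 64 mm high.
- seat (a point): point on the bed (30 mm above the worktop), axes as the light base's. With the V-stop at mid-setting a seated dish has its centre here; the actual seated centre lies on the base's x axis, anywhere from 12 mm before (-x) to 12 mm beyond this point, as the stop is set.
- stop_guide: fixed guide of the V-stop on the bed, 46 mm beyond the seat along +x; axes as the light base's. It carries a slide, nipped tight, within +-12 mm along x (setting not measured), and on that two rubber-faced jaws, 1 to 12 mm above the bed, that touch a 61 mm dish 35 degrees either side of +x. The jaws give along x by up to 2 mm at 6 N/mm, then are solid.
- hold_down (a joint): angle of the sprung hold-down arm (rad) about a hinge along y, 86 mm beyond the seat and 24 mm above the bed. 0: at rest on its stop, foot 9 mm above the bed; grows as the arm is pushed up, to 0.6. Its spring presses with about 3.3 N at the foot at rest and 4.4 N when raised 7 mm (about 0.1 rad), where a dish holds it. It always springs back.
- foot: slick foot of the arm, a pad 16 mm wide with a toe turned up at 32 degrees towards -x. Origin: underside of the pad, at rest 10 mm beyond the seat, 9 mm above the bed; axes then as the base's. The toe ends 23 mm before the pad and 21 mm above the bed, so a dish on the bed meets its slope and wedges it up: about 5 to 10 N of push, then 3 to 6 N of drag once its rim is past the pad.
- vial_a: plugged culture vial, 29 mm across, 114 mm tall, standing loose behind the light base. Origin: centre of its underside. Leave it standing.
- vial_b: plugged culture vial, 29 mm across, 116 mm tall, standing loose behind the light base. Origin: centre of its underside. Leave it standing.
- bottle: clear screw-cap bottle, 58 mm across, 122 mm tall, standing loose near the light base. Origin: centre of its underside. Leave it standing.

How it is judged:
On the way, in this order (a step that is already met when the one before it is completed fails the run):
1. the dish, on the bed, has pushed the arm back and is slipping beneath its foot (value of joint hold_down above 0.05 rad and contact force between dish and foot above 0.5 N and x of dish in the frame of seat below -0.013 m), for 0.1 s.
2. with the arm on it, the dish has been pressed home on the V-stop (contact force between dish and stop_guide above 1 N and contact force between dish and foot above 1 N), for 0.2 s.
At the end, for the whole second after the job is handed in: the dish lies flat on the bed (tilt under 0.04 rad, underside within 3 mm of the bed), centred on the base's long axis within 4 mm, still in contact with the V-stop, at rest, with the hold-down arm's foot bearing on it with more than 1.5 N (arm at 0.07 to 0.13 rad) (contact force between dish and stop_guide above 0.15 N and contact force between dish and foot above 1.5 N and value of joint hold_down between 0.07 and 0.13 rad and angle between dish's own z axis and vertical below 0.04 rad and z of dish in the frame of seat between -0.003 and 0.003 m and y of dish in the frame of seat between -0.004 and 0.004 m and linear speed of dish below 0.01 m/s); the robot touches nothing.
It fails at once if the dish is rammed against the V-stop with more than 12 N (it cracks) (contact force between dish and stop_guide above 12 N).
It fails at once if the dish is crushed between bed, arm and stop: contact forces on it from the light base and all its parts add up to more than 30 N (contact force between dish and light_base above 30 N).
It fails at once if a vial or the bottle is shifted by more than 25 mm or tipped over ((distance of vial_a from where it was at the start of the episode above 0.025 m or angle between vial_a's own z axis and vertical above 0.35 rad) or (distance of vial_b from where it was at the start of the episode above 0.025 m or angle between vial_b's own z axis and vertical above 0.35 rad) or (distance of bottle from where it was at the start of the episode above 0.025 m or angle between bottle's own z axis and vertical above 0.35 rad)).
It also fails if it takes over 67 s, if anything falls off the work surface, if the arm or the gripper's body presses on something with over 40 N, if the wrist force passes 120 N, or if a joint passes its speed limit or range.

## Working session

There is one attempt and no reset: what is moved stays moved. The work goes in short steps, Python scripts to look and compute and a tool call to move; the robot and the scene stay as the last step left them, time stands still between calls to the robot, and variables do not carry over. Pictures are saved under pics/ and viewed, at most 10 in all, crops included, and the job is handed in when it is done.

Besides the shell and the picture viewer there is one more tool, called as name(argument=value, ...) on one line, values as JSON. arm_command: Moves the arm, as the interface text tells. Its arguments: {"type":"object","properties":{"deltas":{"type":"array"},"gripper":{"type":"number"},"squeeze":{"type":"number"}},"required":["deltas"]}

```bash
mkdir -p pics; cat > h.py <<'E'
import cv2,numpy as np
from plant import monitor,eyes,ticket
def cam(n):
    m=eyes.camera_model(n);K=np.array([[m['fx'],0,m['cx']],[0,m['fy'],m['cy']],[0,0,1.]])
    return K,np.array(m['rvec'],float),np.array(m['tvec'],float)
def proj(c,P):
    K,r,t=c;return cv2.projectPoints(np.array(P,float).reshape(-1,1,3),r,t,K,None)[0].reshape(-1,2)
def back(c,uv,z):
    K,r,t=c;R=cv2.Rodrigues(r)[0];o=-R.T@t
    d=(R.T@np.linalg.inv(K)@np.c_[np.array(uv,float).reshape(-1,2),np.ones(np.size(uv)//2)].T).T
    return o+d*((z-o[2])/d[:,2])[:,None]
def snap(n,f):
    c=cam(n);im=eyes.read_camera(n);cv2.imwrite(f'pics/{f}.png',im);return c,im
E
python3 - <<'E'
from h import *
c,a=snap('scene','s0');d,b=snap('side','d0')
np.savez('c0.npz',a=np.r_[1])
for n in('scene','side'):
    K,r,t=cam(n);print(n,K[0,0],-cv2.Rodrigues(r)[0].T@t)
s=monitor.read_state();print(s['t'],s['tool_pos'],s['orientation'],s['force'],s['opening'])
for n,i in(('s0',a),('d0',b)):cv2.imwrite(f'pics/{n}b.png',cv2.resize(i,(800,600),interpolation=cv2.INTER_CUBIC))
E
```

```text
scene 498.7062805878195 [0.20020028 0.58339676 0.65347483]
side 374.03728304430643 [ 0.51371688 -0.97444405  0.40224785]
0.1 [ 0.21392965 -0.55999766  0.21768173] [-3.08781454e+00 -5.69557260e-01  2.61756784e-04] [ 0.5863253  -0.13139861  0.00177124] 0.09307478146698556
```

View pics/s0b.png

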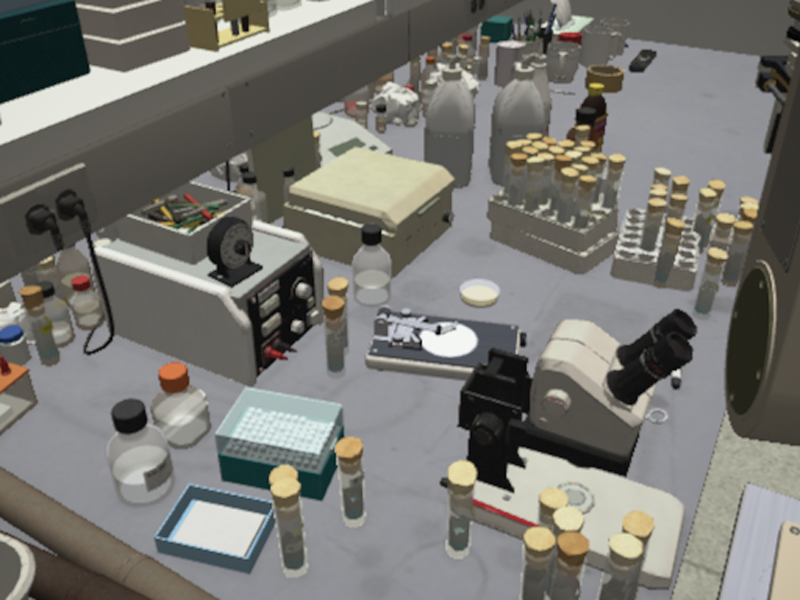

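View pics/d0b.png

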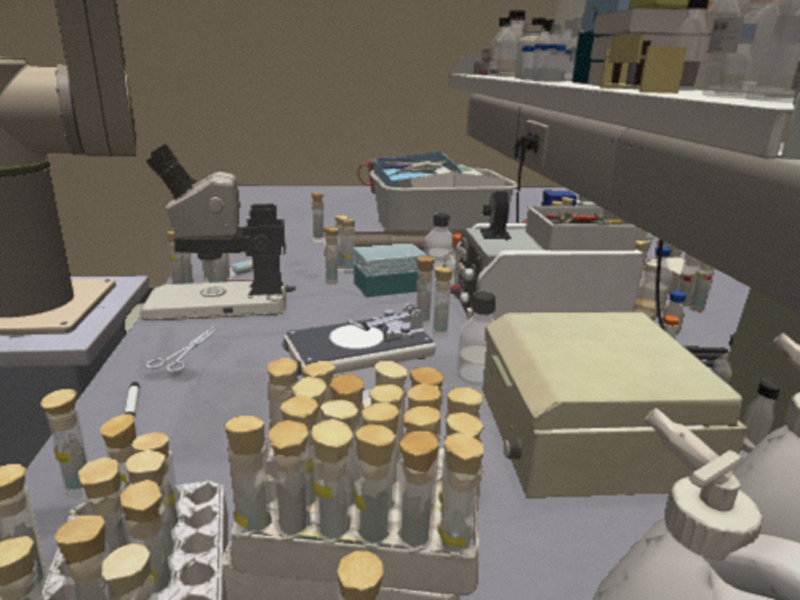

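The scene view shows the dish at about (479,292) in the enlarged image. The light base spans (367–525, 310–375) with its hinge to the left, the vials are at (335,330), and the bottle is at (371,265). I'll enlarge crops of that area.

```bash
python3 - <<'E'
import cv2,numpy as np
a=cv2.imread('pics/s0.png')[140:250,200:350];b=cv2.imread('pics/d0.png')[150:255,165:325]
a=cv2.resize(a,None,fx=5,fy=5,interpolation=cv2.INTER_CUBIC);b=cv2.resize(b,None,fx=5,fy=5,interpolation=cv2.INTER_CUBIC)
cv2.imwrite('pics/s0c.png',a);cv2.imwrite('pics/d0c.png',b)
E
```

```text
(no output)
```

View pics/s0c.png

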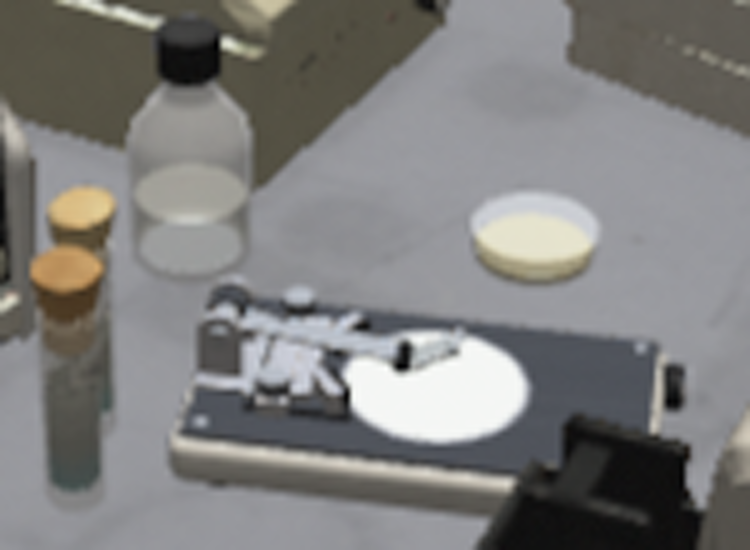

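View pics/d0c.png

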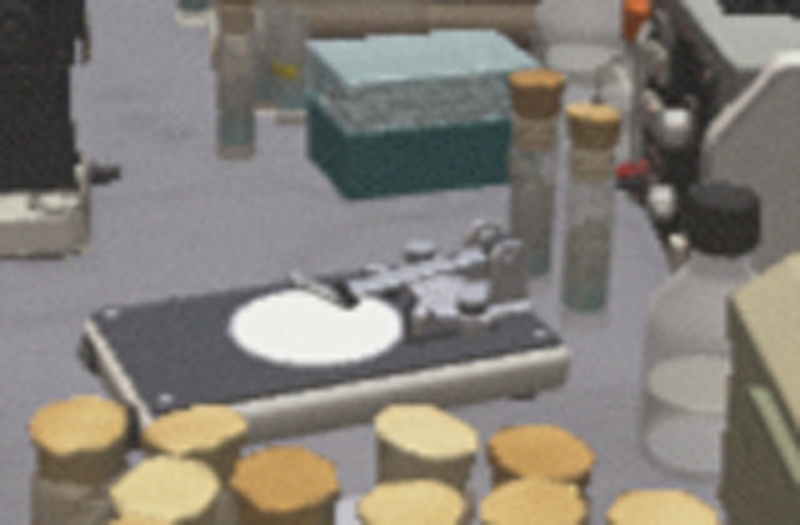

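```bash
cat > f.py <<'E'
from h import *
from scipy.optimize import least_squares as ls
S=cam('scene');D=cam('side')
sp=lambda p:np.array(p)/5+[200,140]-.4
dp=lambda p:np.array(p)/5+[165,150]-.4
L=[(S,[-.1,-.056,.03],sp((665,343))),(S,[.1,.056,.03],sp((172,437))),(D,[-.1,.056,.03],dp((88,322))),(D,[-.1,-.056,.03],dp((150,420))),(D,[.1,-.056,.03],dp((568,348)))]
def W(p,q):
    c,s=np.cos(p[2]),np.sin(p[2]);return [p[0]+c*q[0]-s*q[1],p[1]+s*q[0]+c*q[1],q[2]]
f=lambda p:np.concatenate([proj(c,W(p,q))[0]-u for c,q,u in L])
x0=back(S,sp((437,387)),.03)[0]
r=ls(f,[x0[0],x0[1],0]);print('base',r.x,np.degrees(r.x[2]),r.fun.reshape(-1,2).round(1))
b=r.x
for n,c,u in(('S',S,sp((437,387))),('D',D,dp((317,327)))):
    w=back(c,u,.03)[0];d=w[:2]-b[:2];C,s=np.cos(b[2]),np.sin(b[2]);print('win',n,w,[C*d[0]+s*d[1],-s*d[0]+C*d[1]])
a=np.linspace(0,6.283,60)
def g(p):
    P=np.concatenate([np.c_[p[0]+.0305*np.cos(a),p[1]+.0305*np.sin(a),0*a+z] for z in(0,.016)])
    q=proj(S,P);return np.r_[q.min(0),q.max(0)]-np.r_[sp((470,192)),sp((600,281))]
r=ls(g,back(S,sp((535,237)),.008)[0][:2]);print('dish',r.x,r.fun)
print('bottle',back(S,sp((190,250)),0),'vials',back(S,sp((75,490)),0),back(D,dp((585,300)),0),back(D,dp((532,265)),0),back(D,dp((690,450)),0))
E
python3 f.py
```

```text
base [ 0.55085578 -0.20203548  0.32357608] 18.539543664737934 [[ 0.7 -1.9]
 [-1.  -0.4]
 [-1.9 -2. ]
 [-0.6  0.1]
 [ 1.6 -1.3]]
win S [ 0.54516191 -0.20159945  0.03      ] [np.float64(-0.005259748189771208), np.float64(0.0022238236550768987)]
win D [ 0.54720663 -0.20236116  0.03      ] [np.float64(-0.0035633340204312197), np.float64(0.0008515109671781773)]
dish [ 0.56952967 -0.36360221] [ 0.03668495 -0.79562308 -0.0359268   0.72588481]
bottle [[ 0.71366643 -0.28220442  0.        ]] vials [[ 6.62649030e-01 -9.92683330e-02  1.11022302e-16]] [[ 0.68847889 -0.11536719  0.        ]] [[ 0.6677959  -0.06985149  0.        ]] [[ 0.70725139 -0.27231721  0.        ]]
```

The base fits at about (0.551, -0.202) with a yaw of 18.5°, and the dish is at (0.570, -0.364). The tool is within 2.4° of the right yaw already. I'll move above the dish and refine with the wrist camera.

arm_command(deltas=[[[2.5,1.4,0,0,0,-0.4],[3.2,1.8,0,0,0,-0.4],[3.2,1.8,0,0,0,-0.4],[3.2,1.8,0,0,0,-0.4],[3.2,1.8,0,0,0,-0.4],[3.2,1.8,0,0,0,-0.4],[3.2,1.8,0,0,0,0],[3.2,1.8,0,0,0,0],[3.2,1.8,0,0,0,0],[3.2,1.8,0,0,0,0],[3,1.5,0,0,0,0],[1,0.5,0,0,0,0]]], gripper=1, squeeze=10)

```text
t: 1.1
tool_pos: [0.5704, -0.3611, 0.2177]
orientation: [-3.098, -0.51, -0.001]
force: [0.3, -0.3, 0.3]
opening: 0.0933
gripper_force: 0.0
```

```bash
python3 - <<'E'
from h import *
s=monitor.read_state();print(s['t'],s['tool_pos'],s['orientation'],s['force'],s['q'])
c,a=snap('wrist','w1');cv2.imwrite('pics/w1b.png',cv2.resize(a,(800,600),interpolation=cv2.INTER_CUBIC))
np.savez('w1.npz',K=c[0],r=c[1],t=c[2])
S=cam('scene');D=cam('side');k=.64
print('scope',back(D,(287*k,310*k),0),back(D,(286*k,290*k),.03),'rack',back(S,np.array([(580,268),(490,205),(612,235)])*k,0),'box',back(S,np.array((385,265))*k,0))
print(proj(c,[[.5695,-.3636,.016]])*[800/512,600/384])
E
```

```text
1.1 [ 0.57043003 -0.36107324  0.2176892 ] [-3.09823355e+00 -5.10196587e-01 -8.61065437e-04] [ 0.2877366  -0.34368263  0.31631773] [-6.41089697e-01  3.34623310e-01  1.25422953e+00  1.52733963e-03
  1.55353508e+00  6.03262385e-01]
scope [[ 4.34996810e-01 -3.08288107e-02 -5.55111512e-17]] [[ 0.43340868 -0.012446    0.03      ]] rack [[ 0.45871865 -0.52249261  0.        ]
 [ 0.67774588 -0.66378464  0.        ]
 [ 0.4442366  -0.66006565  0.        ]] box [[ 0.74144519 -0.37455208  0.        ]]
[[397.23038449 269.45653131]]
```

View pics/w1b.png

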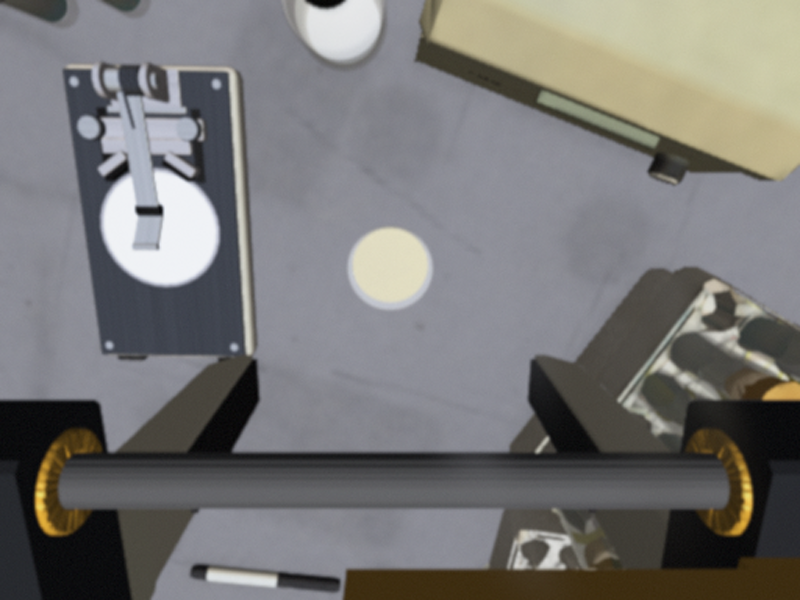

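The wrist view shows the dish at (390,268), the base corner screws at (75,79), (217,84), (109,345) and (234,347), the toe at (146,247), and both V-jaws at (112,165) and (180,165). I'll refit from this view.

```bash
python3 - <<'E'
from h import *
from scipy.optimize import least_squares as ls
z=np.load('w1.npz');c=(z['K'],z['r'],z['t']);k=.64
B=lambda p,z:back(c,np.array(p)*k-.2,z)
R=cv2.Rodrigues(c[1])[0];print('cam',-R.T@c[2])
sc=B([(75,79),(217,84),(109,345),(234,347)],.03)[:,:2];print('screws',sc,np.linalg.norm(sc[0]-sc[1]),np.linalg.norm(sc[2]-sc[3]),np.linalg.norm(sc[0]-sc[2]),np.linalg.norm(sc[1]-sc[3]))
h=sc[:2].mean(0);o=sc[2:].mean(0);d=h-o;yaw=np.arctan2(d[1],d[0]);b=(h+o)/2;print('base',b,np.degrees(yaw))
ex=d/np.linalg.norm(d);ey=np.array([-ex[1],ex[0]])
for n,p,zz in(('cornH+',(66,67),.03),('cornO+',(103,354),.03),('win',(160,227),.03),('toe tip',(146,247),.051),('padfront',(149,210),.039),('jawL end',(104,174),.042),('jawR end',(193,178),.042)):
    w=B(p,zz)[0,:2]-b;print(n,(w@ex*1e3).round(1),(w@ey*1e3).round(1))
a=np.linspace(0,6.283,90)
def g(p):
    P=np.concatenate([np.c_[p[0]+.0305*np.cos(a),p[1]+.0305*np.sin(a),0*a+z] for z in(0.002,.016)])
    q=proj(c,P);return np.r_[q.min(0),q.max(0)]-(np.r_[348,226,433,310]*k-.2)
r=ls(g,[.57,-.364]);print('dish',r.x,r.fun)
t=r.x-b;print('dish in base',t@ex,t@ey)
E
```

```text
cam [ 0.64055615 -0.33746653  0.3828188 ]
screws [[ 0.62279107 -0.13125119]
 [ 0.64853173 -0.2165502 ]
 [ 0.45369147 -0.18428743]
 [ 0.48106049 -0.26965507]] 0.08909827988157594 0.08964763234812251 0.17722166950012572 0.17568934071040945
base [ 0.55151869 -0.20043597] 17.503209736753767
cornH+ 95.6 49.2
cornO+ -95.4 50.0
win -3.1 0.0
toe tip -13.3 0.9
padfront 9.1 2.1
jawL end 31.4 27.0
jawR end 30.1 -29.3
dish [ 0.56764195 -0.35889484] [-0.04977089 -0.61449012  0.0493934   0.64858762]
dish in base -0.03228121310723148 -0.1559714563924399
```

arm_command(deltas=[[[-0.25,0.1,-3,0,0,-0.6],[0,0,-4,0,0,-0.6],[0,0,-4,0,0,0],[0,0,-4,0,0,0],[0,0,-3,0,0,0],[0,0,-1.5,0,0,0],[0,0,-1,0,0,0],[0,0,-0.5,0,0,0],[0,0,-0.4,0,0,0],[0,0,0,0,0,0]]])

```text
t: 1.98
tool_pos: [0.5654, -0.3645, 0.0061]
orientation: [3.104, 0.472, 0.003]
force: [0.4, 0.0, -0.1]
opening: 0.0926
gripper_force: 0.0
```

arm_command(deltas=[[[0,0,0,0,0,0],[0,0,0,0,0,0],[0,0,0,0,0,0],[0,0,0,0,0,0],[0,0,0,0,0,0],[0,0,0,0,0,0],[0,0,0,0,0,0],[0,0,0,0,0,0],[0,0,0,0,0,0],[0,0,0,0,0,0]]], gripper=-1, squeeze=10)

```text
t: 2.82
tool_pos: [0.5648, -0.3636, 0.005]
orientation: [3.106, 0.473, 0.001]
force: [-0.3, 1.2, 4.7]
opening: 0.0605
gripper_force: 10.0
```

```bash
python3 - <<'E'
from h import *
s=monitor.read_state();print(s['t'],s['tool_pos'],s['orientation'],s['force'],s['opening'],s['gripper_force'])
E
```

```text
2.8167 [ 0.56478033 -0.36357012  0.00500866] [3.10565767e+00 4.72519713e-01 5.10518703e-04] [-0.3276729   1.19563047  4.70951342] 0.060508159681639785 10.000341385602951
```

The grasp is about 4 mm off-centre along x, so I'll regrasp.

arm_command(deltas=[[[0,0,0,0,0,0],[0,0,0,0,0,0],[0,0,0,0,0,0],[0.2,0.1,-0.1,0,0,0],[0.2,0,0,0,0,0],[0,0,0,0,0,0]]], gripper=0)

```text
t: 3.32
tool_pos: [0.5683, -0.3632, 0.0042]
orientation: [3.105, 0.472, -0.001]
force: [-4.0, -0.8, 8.4]
opening: 0.0608
gripper_force: 10.0
```

arm_command(deltas=[[[0,0,0,0,0,0],[0,0,0,0,0,0],[0,0,0,0,0,0],[0,0,0,0,0,0],[0,0,0,0,0,0],[0,0,0,0,0,0],[0,0,0,0,0,0],[0,0,0,0,0,0]]], gripper=-1, squeeze=20)

```text
t: 3.98
tool_pos: [0.5683, -0.3632, 0.0042]
orientation: [3.105, 0.472, -0.001]
force: [-3.5, -0.8, 7.1]
opening: 0.0603
gripper_force: 20.0
```

arm_command(deltas=[[[0,0,1,0,0,0],[0,0,2,0,0,0],[0,0,2,0,0,0],[0,0,1.5,0,0,0],[0,0,0.5,0,0,0],[0,0,0,0,0,0],[0,0,0,0,0,0]]])

```text
t: 4.57
tool_pos: [0.5685, -0.3624, 0.0733]
orientation: [-3.106, -0.473, 0.0]
force: [-0.8, -0.4, -0.3]
opening: 0.0604
gripper_force: 20.0
```

```bash
python3 - <<'E'
from h import *
s=monitor.read_state();print(s['t'],s['tool_pos'],s['orientation'],s['force'],s['opening'],s['gripper_force'])
p=np.array(s['tool_pos']);b=np.array([.5515,-.2004]);y=np.radians(17.5);ex=np.array([np.cos(y),np.sin(y)]);ey=np.array([-ex[1],ex[0]])
for x in(-.055,-.04,-.02,0):print(x,(b+ex*x-p[:2])*100)
c,a=snap('wrist','w2');cv2.imwrite('pics/w2b.png',cv2.resize(a,(800,600),interpolation=cv2.INTER_CUBIC))
np.savez('w2.npz',K=c[0],r=c[1],t=c[2])
E
```

```text
4.5667 [ 0.5684715  -0.36241699  0.07328181] [-3.10576167e+00 -4.72561895e-01  1.29675204e-04] [-0.78092207 -0.43833052 -0.26528426] 0.060384174235604854 19.999962151050568
-0.055 [-6.94259346 14.54781723]
-0.04 [-5.51201804 14.99887593]
-0.02 [-3.60458413 15.60028753]
0 [-1.69715023 16.20169913]
```

View pics/w2b.png

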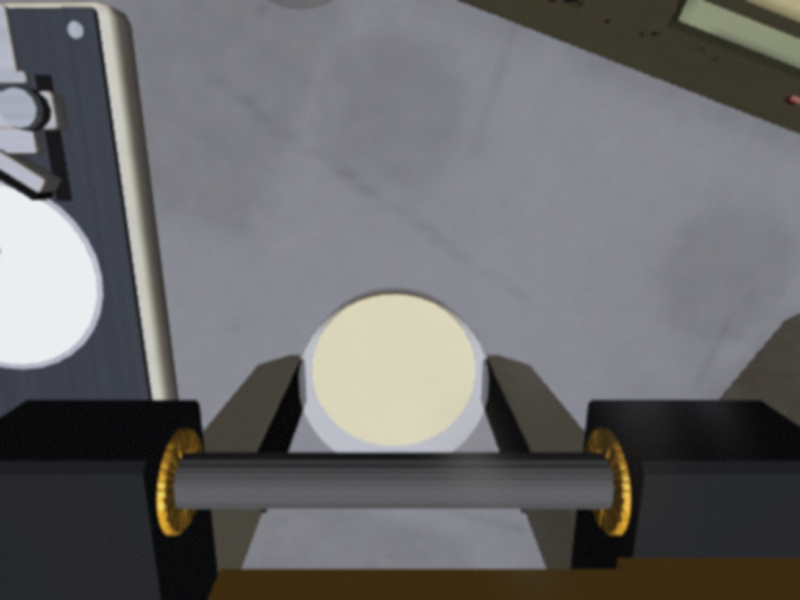

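```bash
python3 - <<'E'
from h import *
from scipy.optimize import least_squares as ls
z=np.load('w2.npz');c=(z['K'],z['r'],z['t']);k=.64
a=np.linspace(0,6.283,90)
def g(p):
    P=np.concatenate([np.c_[p[0]+.0305*np.cos(a),p[1]+.0305*np.sin(a),0*a+z] for z in(0.069,.085)])
    q=proj(c,P);return np.r_[q.min(0),q[:,0].max()]-(np.r_[301,289,488]*k-.2)
r=ls(g,[.57,-.364]);y=np.radians(17.5);ex=np.array([np.cos(y),np.sin(y)]);ey=np.array([-ex[1],ex[0]])
t=r.x-[.56847,-.36242];print(r.x,r.fun,'rel tcp',t@ex,t@ey)
E
```

```text
[ 0.57032348 -0.36186744] [-1.25178745  0.12968851  1.24882633] rel tcp 0.0019338550155739494 -3.036541493891935e-05
```

arm_command(deltas=[[[-0.6,1.3,0,0,0,0],[-1.3,2.6,0,0,0,0],[-1.5,3,0,0,0,0],[-1.5,3,0,0,0,0],[-1.3,2.6,0,0,0,0],[-0.7,1.5,0,0,0,0],[-0.2,0.5,-0.5,0,0,0],[0,0,-1.2,0,0,0],[0,0,-1,0,0,0],[0,0,-0.6,0,0,0],[0,0,-0.2,0,0,0],[0,0,0,0,0,0]]])

```text
t: 5.62
tool_pos: [0.4969, -0.2179, 0.037]
orientation: [-3.105, -0.471, 0.003]
force: [0.9, -0.7, -0.4]
opening: 0.0604
gripper_force: 20.0
```

```bash
cat > st.py <<'E'
from h import *
s=monitor.read_state();y=np.radians(17.5);ex=np.array([np.cos(y),np.sin(y)]);ey=np.array([-ex[1],ex[0]])
p=np.array(s['tool_pos']);f=np.array(s['force']);d=p[:2]-[.5515,-.2004]
print('t',s['t'],'base x,y mm',(d@ex*1e3).round(2),(d@ey*1e3).round(2),'z',p[2].round(5),'F',(f[:2]@ex).round(2),(f[:2]@ey).round(2),f[2].round(2),'yaw',np.degrees(2*np.arctan2(s['orientation'][1],s['orientation'][0])).round(2),s['opening'],s['gripper_force'])
E
python3 st.py; python3 - <<'E'
from h import *
c,a=snap('wrist','w3');cv2.imwrite('pics/w3b.png',cv2.resize(a,(800,600),interpolation=cv2.INTER_CUBIC))
np.savez('w3.npz',K=c[0],r=c[1],t=c[2])
E
```

```text
t 5.6167 base x,y mm -57.36 -0.22 z 0.03702 F 0.6 -0.96 -0.45 yaw -342.75 0.060427900502036 19.99992460012436
```

View pics/w3b.png

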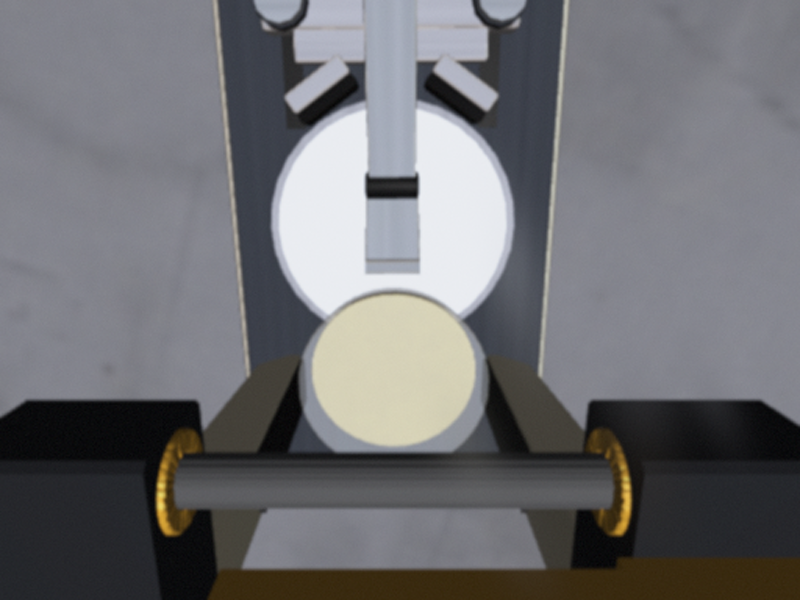

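The wrist view shows the dish centred at (394,370), in line with the foot (392) and symmetric between the jaws. The lower front edges of the jaws run about (305,123)–(357,83) and (482,122)–(427,84). I'll estimate the stop setting from these.

```bash
python3 - <<'E'
from h import *
z=np.load('w3.npz');c=(z['K'],z['r'],z['t']);k=.64
y=np.radians(17.5);ex=np.array([np.cos(y),np.sin(y)]);ey=np.array([-ex[1],ex[0]])
B=lambda p,z:[(q@ex*1e3,q@ey*1e3) for q in back(c,np.array(p)*k-.2,z)[:,:2]-[.5515,-.2004]]
for p,zz in(([(305,123),(357,83)],.031),([(482,122),(427,84)],.031),([(285,100),(498,97)],.042)):
    q=np.array(B(p,zz));print(q.round(1))
    if zz==.031:
        n=np.array([np.cos(.611),np.sign(q[0,1])*np.sin(.611)]);print('centre x', ((q@n-30.5)/n[0]).round(1))
print('toe',B([(392,272)],.051),'screw/edges',B([(249,373),(541,373)],.03),B([(217,5),(567,5)],.03))
E
```

```text
[[27.9 27.2]
 [39.4 10.8]]
centre x [9.7 9.7]
[[ 27.9 -27.7]
 [ 39.  -10.5]]
centre x [10.1  9.1]
[[ 33.5  30.9]
 [ 34.  -30.3]]
toe [(np.float64(-15.161305212377727), np.float64(0.34193885374570254))] screw/edges [(np.float64(-56.06035282149206), np.float64(51.45327871002292)), (np.float64(-56.399983045110844), np.float64(-52.14950480412506))] [(np.float64(61.144550635853776), np.float64(51.80201849844485)), (np.float64(60.60264043247337), np.float64(-51.592209760888814))]
```

arm_command(deltas=[[[0,0,-0.2,0,0,0],[0,0,-0.1,0,0,0],[0,0,0,0,0,0],[0,0,0,0,0,0]]])

```text
t: 6.0
tool_pos: [0.4978, -0.2177, 0.0359]
orientation: [3.106, 0.472, 0.001]
force: [-0.1, -0.6, 0.7]
opening: 0.0601
gripper_force: 20.0
```

```bash
python3 st.py
```

```text
t 6.0 base x,y mm -56.45 -0.33 z 0.0359 F -0.31 -0.56 0.66 yaw 17.3 0.060121135541140035 20.00007390975952
```

arm_command(deltas=[[[0.48,0.15,0,0,0,0],[0.48,0.15,0,0,0,0],[0.38,0.12,0,0,0,0],[0.19,0.06,0,0,0,0],[0.19,0.06,0,0,0,0],[0.19,0.06,0,0,0,0],[0.19,0.06,0,0,0,0],[0.19,0.06,0,0,0,0],[0.19,0.06,0,0,0,0]]])

```text
t: 6.75
tool_pos: [0.5207, -0.2096, 0.0346]
orientation: [-3.105, -0.472, 0.006]
force: [-7.2, -1.3, -2.3]
opening: 0.0607
gripper_force: 20.0
```

```bash
python3 st.py
```

```text
t 6.75 base x,y mm -32.11 0.51 z 0.03458 F -7.24 0.88 -2.34 yaw -342.71 0.06068583761452371 19.99960720539093
```

arm_command(deltas=[[[0,0,0,0,0,0],[0.19,0.06,0,0,0,0],[0.19,0.06,0,0,0,0],[0.19,0.06,0,0,0,0],[0.19,0.06,0,0,0,0],[0.1,0.03,0,0,0,0],[0,0,0,0,0,0],[0,0,0,0,0,0]]], gripper=-1, squeeze=30)

```text
t: 7.42
tool_pos: [0.5309, -0.2067, 0.0353]
orientation: [-3.105, -0.473, 0.0]
force: [-2.2, 0.4, -4.8]
opening: 0.0601
gripper_force: 30.0
```

```bash
python3 st.py;python3 - <<'E'
from h import *
c,a=snap('wrist','w4');cv2.imwrite('pics/w4b.png',cv2.resize(a,(800,600),interpolation=cv2.INTER_CUBIC))
np.savez('w4.npz',K=c[0],r=c[1],t=c[2])
E
```

```text
t 7.4167 base x,y mm -21.55 0.16 z 0.03532 F -2.04 1.01 -4.76 yaw -342.69 0.060133805610805745 29.998933374881744
```

View pics/w4b.png

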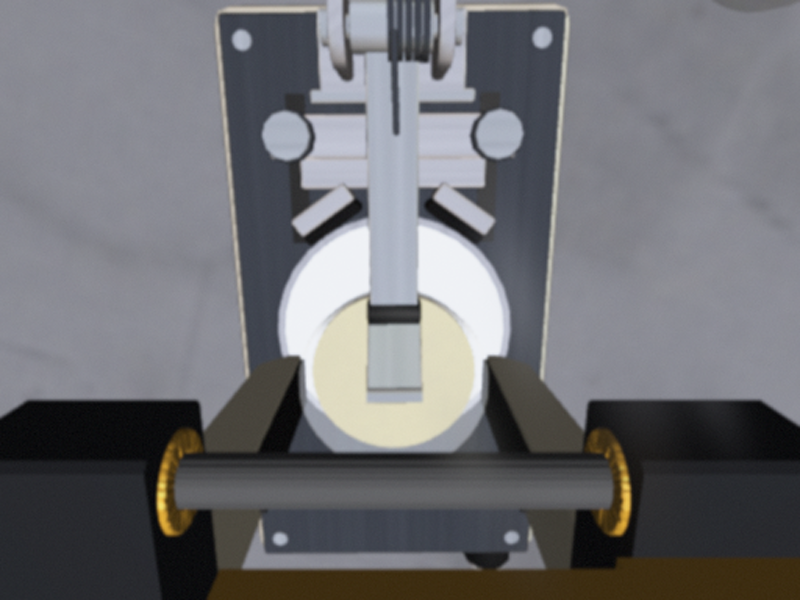

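Step 1's conditions look met: the rim is under the pad, and the dish centre is at about -19.5 mm. I'll ease the dish down slightly and slide it further in.

arm_command(deltas=[[[0,0,-0.1,0,0,0],[0,0,-0.05,0,0,0],[0.19,0.06,0,0,0,0],[0.19,0.06,0,0,0,0],[0.28,0.09,0,0,0,0],[0.28,0.09,0,0,0,0],[0.28,0.09,0,0,0,0],[0.28,0.09,0,0,0,0],[0.19,0.06,0,0,0,0],[0.19,0.06,0,0,0,0],[0,0,0,0,0,0],[0,0,0,0,0,0]]])

```text
t: 8.47
tool_pos: [0.5505, -0.2008, 0.0342]
orientation: [3.106, 0.473, 0.002]
force: [0.5, -0.9, -4.2]
opening: 0.0602
gripper_force: 30.0
```

```bash
python3 st.py
```

```text
t 8.4667 base x,y mm -1.12 -0.1 z 0.03419 F 0.18 -1.04 -4.21 yaw 17.31 0.060184819015099256 29.999103248119354
```

arm_command(deltas=[[[0,0,-0.05,0,0,0],[0,0,-0.05,0,0,0],[0,0,0,0,0,0],[0,0,0,0,0,0]]])

```text
t: 8.8
tool_pos: [0.5504, -0.2008, 0.0341]
orientation: [3.106, 0.473, 0.002]
force: [-2.6, 2.2, 4.9]
opening: 0.0601
gripper_force: 30.0
```

```bash
python3 st.py
```

```text
t 8.8 base x,y mm -1.14 -0.09 z 0.03412 F -1.76 2.91 4.86 yaw 17.31 0.06005189186812104 30.001390278339386
```

On the bed now, pressing slightly. I'll ease up 0.5 mm, then creep in 1 mm steps.

arm_command(deltas=[[[0,0,0.05,0,0,0],[0.1,0.03,0,0,0,0],[0.1,0.03,0,0,0,0],[0.1,0.03,0,0,0,0],[0.1,0.03,0,0,0,0],[0,0,0,0,0,0]]])

```text
t: 9.3
tool_pos: [0.5524, -0.2006, 0.0341]
orientation: [3.105, 0.472, -0.005]
force: [-10.8, -1.0, 9.9]
opening: 0.0602
gripper_force: 30.0
```

```bash
python3 st.py
```

```text
t 9.3 base x,y mm 0.79 -0.49 z 0.03414 F -10.64 2.26 9.88 yaw 17.29 0.06020142037110578 30.00206172466278
```

arm_command(deltas=[[[0.1,0.03,0,0,0,0],[0.1,0.03,0,0,0,0],[0,0,0,0,0,0]]])

```text
t: 9.55
tool_pos: [0.5545, -0.2003, 0.0341]
orientation: [3.105, 0.472, -0.005]
force: [-10.1, -2.6, 9.1]
opening: 0.0602
gripper_force: 30.0
```

```bash
python3 st.py
```

```text
t 9.55 base x,y mm 2.85 -0.77 z 0.03413 F -10.4 0.6 9.07 yaw 17.28 0.06015081162352292 30.002387166023254
```

arm_command(deltas=[[[0,0,0.05,0,0,0],[0,0,0.03,0,0,0],[0,0,0,0,0,0]]])

```text
t: 9.8
tool_pos: [0.5546, -0.2002, 0.0342]
orientation: [3.105, 0.472, -0.004]
force: [-6.5, -2.7, 2.6]
opening: 0.0606
gripper_force: 30.0
```

```bash
python3 st.py
```

```text
t 9.8 base x,y mm 3.02 -0.73 z 0.03418 F -7.02 -0.61 2.57 yaw 17.28 0.06058598834118361 30.00078320503235
```

arm_command(deltas=[[[0.1,0.04,0,0,0,0],[0,0,0,0,0,0]]])

```text
t: 9.97
tool_pos: [0.5551, -0.2, 0.0342]
orientation: [3.105, 0.472, -0.006]
force: [-9.3, -3.5, 5.5]
opening: 0.0601
gripper_force: 30.0
```

```bash
python3 st.py
```

```text
t 9.9667 base x,y mm 3.54 -0.68 z 0.03417 F -9.96 -0.55 5.52 yaw 17.27 0.06005361225740824 30.001191794872284
```

```bash
python3 st.py;python3 - <<'E'
from h import *
c,a=snap('wrist','w5');cv2.imwrite('pics/w5b.png',cv2.resize(a[175:305,155:345],None,fx=4.2,fy=4.2,interpolation=cv2.INTER_CUBIC))
np.savez('w5.npz',K=c[0],r=c[1],t=c[2])
E
python3 st.py
```

```text
t 9.9667 base x,y mm 3.54 -0.68 z 0.03417 F -9.96 -0.55 5.52 yaw 17.27 0.06005361225740824 30.001191794872284
t 10.0167 base x,y mm 3.55 -0.66 z 0.03415 F -10.42 -1.64 4.3 yaw 17.28 0.060284339241560105 30.001089870929718
```

View pics/w5b.png

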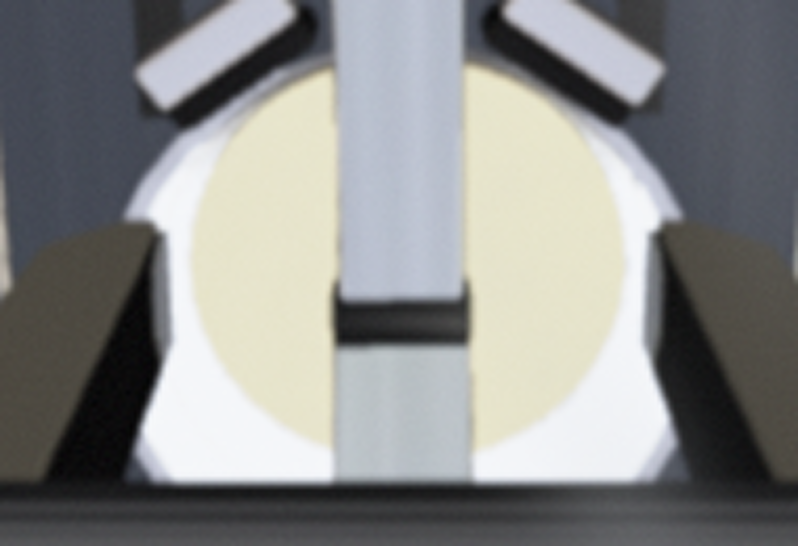

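```bash
python3 - <<'E'
from h import *
y=np.radians(17.5);ex=np.array([np.cos(y),np.sin(y)]);ey=np.array([-ex[1],ex[0]]);b=np.array([.5515,-.2004])
L=lambda f:(lambda z:(z['K'],z['r'],z['t']))(np.load(f))
def est(c,pts,zz,R=30.5):
    q=back(c,pts,zz)[:,:2]-b;q=np.c_[q@ex,q@ey]*1e3
    n=np.array([np.cos(.611),np.sign(q[0,1])*np.sin(.611)]);return ((q@n-R)/n[0]).round(1)
c3=L('w3.npz');c5=L('w5.npz')
for c in(c3,c5):
    R=cv2.Rodrigues(c[1])[0];o=(-R.T@c[2]);print('cam base xyz',(o[:2]-b)@ex,(o[:2]-b)@ey,o[2])
p3=[np.array(p)*.64-.2 for p in([(305,123),(357,83)],[(482,122),(427,84)])]
cr=lambda p:np.array(p)/4.2+[155,175]-.4
p5=[cr([(180,125),(315,30)]),cr([(625,122),(490,30)])]
for zz in(.031,.042):
    print(zz,'w3',[est(c3,p,zz) for p in p3],'w5',[est(c5,p,zz) for p in p5])
# agar/rim position: finger-relative dish centre from agar side extents + rim edges
q=back(c5,cr([(190,265),(625,260)]),.04)[:,:2]-b;print('agar widest',q@ex*1e3,q@ey*1e3)
for xc in(3.5,5.5,7.5):
    a=np.radians([30,35,40,-30,-35,-40]);P=np.c_[b+((xc+30.5*np.cos(a))/1e3)[:,None]*ex+(30.5*np.sin(a)/1e3)[:,None]*ey,0*a+.046]
    print(xc,((proj(c5,P)+.4-[155,175])*4.2).round(0).tolist())
E
```

```text
cam base xyz 0.01706538327161702 -0.000653282871781821 0.20195961929116774
cam base xyz 0.07828044840833943 -0.0007593577966407174 0.19898584785779536
0.031 w3 [array([9.7, 9.7]), array([10.1,  9.1])] w5 [array([8.3, 8.4]), array([8.1, 8.1])]
0.042 w3 [array([7.8, 7.8]), array([8.2, 7.2])] w5 [array([10.4, 10.5]), array([10.3, 10.3])]
agar widest [10.72633732 11.1864992 ] [ 26.18400066 -26.88173381]
3.5 [[270.0, 130.0], [251.0, 142.0], [233.0, 155.0], [537.0, 129.0], [556.0, 140.0], [574.0, 154.0]]
5.5 [[270.0, 113.0], [250.0, 125.0], [232.0, 138.0], [537.0, 112.0], [557.0, 124.0], [575.0, 137.0]]
7.5 [[269.0, 96.0], [250.0, 108.0], [232.0, 122.0], [538.0, 95.0], [557.0, 107.0], [575.0, 120.0]]
```

```bash
cat > ag.py <<'E'
from h import *
import sys
def agar(f):
    a=cv2.GaussianBlur(cv2.imread(f'pics/{f}.png'),(3,3),0).astype(int)
    m=((a[...,2]-a[...,0]>18)&(a[...,2]>150)).astype(np.uint8);m[:,:180]=0;m[:,320:]=0;m[:170]=0;m[300:]=0
    pts=[]
    for r in range(385//1-1):
        x=np.flatnonzero(m[r])
        if len(x)>20:pts+=[(x[0],r),(x[-1],r)]
    for cc in range(180,320):
        y=np.flatnonzero(m[:,cc])
        if len(y)>20 and not(228<cc<276):pts+=[(cc,y[0]),(cc,y[-1])]
    P=np.array(pts,np.float32);P=P[(P[:,0]<228)|(P[:,0]>276)]
    return cv2.fitEllipseDirect(P)
for f in sys.argv[1:]:
    e=agar(f);print(f,np.round(e[0],1),np.round(e[1],1))
E
python3 ag.py w2 w3 w4 w5
```

```text
w2 [251.5 235.7] [ 97.1 102. ]
w3 [251.5 235.9] [ 97.2 102.3]
w4 [251.5 236.3] [ 98.2 101.3]
w5 [251.6 235.5] [ 96.7 100.9]
```

The dish hasn't slipped in the grip: the agar centre stays constant across the pictures. Contact is therefore expected near TCP x ≈ 7 mm. I'll reduce the bed pressure and creep on, watching the force.

arm_command(deltas=[[[0,0,0.05,0,0,0],[0.05,0.03,0,0,0,0],[0.05,0.03,0,0,0,0],[0,0,0,0,0,0]]])

```text
t: 10.35
tool_pos: [0.5556, -0.1994, 0.0342]
orientation: [3.105, 0.472, -0.007]
force: [-10.0, -5.4, 2.2]
opening: 0.0605
gripper_force: 30.0
```

```bash
python3 st.py
```

```text
t 10.35 base x,y mm 4.22 -0.33 z 0.03421 F -11.14 -2.11 2.17 yaw 17.27 0.06052457366597011 30.000666081905365
```

arm_command(deltas=[[[0.05,0.03,0,0,0,0],[0.05,0.02,0,0,0,0],[0,0,0,0,0,0]]])

```text
t: 10.6
tool_pos: [0.556, -0.1992, 0.0342]
orientation: [3.105, 0.471, -0.009]
force: [-13.6, -5.4, 5.2]
opening: 0.0603
gripper_force: 30.0
```

```bash
python3 st.py
```

```text
t 10.6 base x,y mm 4.63 -0.22 z 0.03419 F -14.63 -1.03 5.16 yaw 17.27 0.06030055085664849 30.001185536384583
```

```bash
python3 - <<'E'
from h import *
snap('wrist','w6')
A=cv2.imread('pics/w5.png',0).astype(np.float32);B=cv2.imread('pics/w6.png',0).astype(np.float32)
def sh(x0,x1,y0,y1):
    M=np.eye(2,3,dtype=np.float32);pad=6
    cc,M=cv2.findTransformECC(A[y0:y1,x0:x1],B[y0:y1,x0:x1],M,cv2.MOTION_TRANSLATION,(3,200,1e-6),None,3);return M[:,2].round(2),round(cc,3)
print('jawL',sh(184,230,165,204),'jawR',sh(270,318,165,204))
print('slide/knob L',sh(160,215,110,165),'R',sh(285,340,110,165),'screws/hinge',sh(130,210,30,75))
E
python3 st.py; python3 ag.py w6
```

```text
jawL (array([0.95, 0.95], dtype=float32), 0.994) jawR (array([0.89, 0.95], dtype=float32), 0.999)
slide/knob L (array([0.98, 2.34], dtype=float32), 0.993) R (array([0.9 , 2.37], dtype=float32), 0.991) screws/hinge (array([0.99, 2.27], dtype=float32), 0.992)
t 10.65 base x,y mm 4.59 -0.22 z 0.03416 F -14.14 -1.38 4.47 yaw 17.26 0.06024203010380947 30.001142621040344
w6 [251.6 235.5] [ 96.8 100.8]
```

The jaws moved back about 0.6 mm relative to the knobs, so the dish is bearing on both jaws at an estimated 4–6 N. I'll ease the push slightly and let go.

arm_command(deltas=[[[0,0,0.03,0,0,0],[-0.03,-0.01,0,0,0,0],[-0.04,-0.01,0,0,0,0],[-0.03,-0.01,0,0,0,0],[0,0,0,0,0,0]]])

```text
t: 11.07
tool_pos: [0.556, -0.1991, 0.0342]
orientation: [3.105, 0.471, -0.005]
force: [-6.8, -4.9, -1.3]
opening: 0.0603
gripper_force: 30.0
```

```bash
python3 st.py
```

```text
t 11.0667 base x,y mm 4.64 -0.14 z 0.03421 F -7.95 -2.65 -1.3 yaw 17.26 0.06027727729772873 29.999552965164185
```

arm_command(deltas=[[[-0.02,-0.03,0,0,0,0],[-0.03,-0.02,0,0,0,0],[0,0,0,0,0,0],[0,0,0,0,0,0]]])

```text
t: 11.4
tool_pos: [0.5558, -0.1992, 0.0342]
orientation: [3.106, 0.472, -0.004]
force: [-5.4, -2.8, -3.3]
opening: 0.0604
gripper_force: 30.0
```

```bash
python3 st.py
```

```text
t 11.4 base x,y mm 4.48 -0.18 z 0.03421 F -6.04 -1.05 -3.3 yaw 17.27 0.06036457433547261 29.999711215496063
```

Now open to about 80 mm.

arm_command(deltas=[[[0,0,0,0,0,0],[0,0,0,0,0,0],[0,0,0,0,0,0],[0,0,0,0,0,0],[0,0,0,0,0,0],[0,0,0,0,0,0]]], gripper=0.75)

```text
t: 11.9
tool_pos: [0.5576, -0.1985, 0.0355]
orientation: [3.106, 0.473, 0.001]
force: [-0.9, 0.8, 0.4]
opening: 0.0813
gripper_force: 0.0
```

```bash
python3 st.py; python3 - <<'E'
from h import *
c,a=snap('wrist','w7');cv2.imwrite('pics/w7b.png',cv2.resize(a,(800,600),interpolation=cv2.INTER_CUBIC))
A=cv2.imread('pics/w6.png',0).astype(np.float32);B=cv2.imread('pics/w7.png',0).astype(np.float32)
def sh(x0,x1,y0,y1):
    cc,M=cv2.findTransformECC(A[y0:y1,x0:x1],B[y0:y1,x0:x1],np.eye(2,3,dtype=np.float32),cv2.MOTION_TRANSLATION,(3,200,1e-6),None,3);return M[:,2].round(2),round(cc,3)
print('jawL',sh(184,230,165,204),'jawR',sh(270,318,165,204))
print('knob L',sh(160,215,110,165),'R',sh(285,340,110,165),'hinge',sh(130,210,30,75))
E
python3 ag.py w7
```

```text
t 11.9 base x,y mm 6.34 -0.03 z 0.03546 F -0.65 1.04 0.4 yaw 17.31 0.08130262833365225 0.0
jawL (array([1.14, 4.28], dtype=float32), 0.992) jawR (array([-0.12,  4.28], dtype=float32), 0.989)
w7 [251.6 239.4] [ 95.7 100.1]Traceback (most recent call last):
  File "<stdin>", line 7, in <module>
  File "<stdin>", line 5, in sh
cv2.error: OpenCV(4.12.0) /io/opencv/modules/video/src/ecc.cpp:574: error: (-7:Iterations do not converge) NaN encountered. in function 'findTransformECC'
```

View pics/w7b.png

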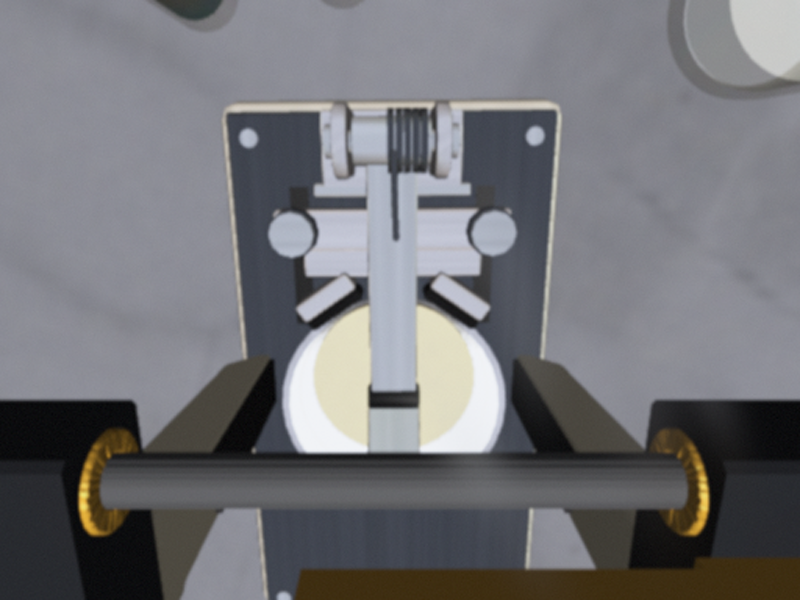

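The dish is released and stays centred under the foot, touching both jaws. I'll check jaw compression against the uncompressed view numerically.

```bash
python3 - <<'E'
from h import *
A=cv2.imread('pics/w7.png',0)
def feat(T,box,search):
    x0,x1,y0,y1=box;t=T[y0:y1,x0:x1]
    best=None
    for s in np.arange(.94,1.07,.01):
        tt=cv2.resize(t,None,fx=s,fy=s,interpolation=cv2.INTER_CUBIC)
        r=cv2.matchTemplate(A,tt,cv2.TM_CCOEFF_NORMED);_,v,_,l=cv2.minMaxLoc(r)
        x,y=l
        if 0<y<r.shape[0]-1:
            a,b,c=r[y-1:y+2,x];d=(a-c)/(2*(a-2*b+c))
        else:d=0
        if best is None or v>best[0]:best=(v,s,x+tt.shape[1]/2,y+d+tt.shape[0]/2)
    return best,(x0+x1)/2,(y0+y1)/2
for n in('w5','w6'):
    T=cv2.imread(f'pics/{n}.png',0)
    for k,b in(('jawL',(186,226,166,202)),('jawR',(274,314,166,202)),('knobL',(165,208,118,160)),('knobR',(296,338,118,160))):
        r=feat(T,b,0);print(n,k,np.round(r[0],2),'dy',round(r[0][3]-r[2],2))
E
```

```text
w5 jawL [  0.99   0.99 208.   189.23] dy 5.23
w5 jawR [  0.99   0.99 295.   189.32] dy 5.32
w5 knobL [  1.     0.98 189.   144.45] dy 5.45
w5 knobR [  1.     0.98 317.5  144.57] dy 5.57
w6 jawL [  0.99   0.97 207.5  188.33] dy 4.33
w6 jawR [  0.99   0.99 294.   188.32] dy 4.32
w6 knobL [  0.99   0.98 188.   142.12] dy 3.12
w6 knobR [  1.     0.98 316.5  142.21] dy 3.21
```

```bash
python3 st.py; python3 - <<'E'
from h import *
A=cv2.imread('pics/w7.png',0);c7=cam('wrist');y=np.radians(17.5);ex=np.array([np.cos(y),np.sin(y)])
z=np.load('w4.npz');c4=(z['K'],z['r'],z['t']);T=cv2.imread('pics/w4.png',0)
def feat(box):
    x0,x1,y0,y1=box;t=T[y0:y1,x0:x1];best=None
    for s in np.arange(.94,1.07,.005):
        tt=cv2.resize(t,None,fx=s,fy=s,interpolation=cv2.INTER_CUBIC)
        r=cv2.matchTemplate(A,tt,cv2.TM_CCOEFF_NORMED);_,v,_,(x,y)=cv2.minMaxLoc(r)
        a,b,c=r[y-1:y+2,x];d=(a-c)/(2*(a-2*b+c))
        a,b,c=r[y,x-1:x+2];e=(a-c)/(2*(a-2*b+c))
        if best is None or v>best[0]:best=(v,s,x+e+(tt.shape[1]-1)/2,y+d+(tt.shape[0]-1)/2)
    return best,((x0+x1-1)/2,(y0+y1-1)/2)
for k,b,zz in(('jawL',(188,224,118,142),.042),('jawR',(278,316,118,142),.042),('screwL',(148,162,18,33),.031),('screwR',(340,354,17,32),.031)):
    r,p=feat(b);P=back(c4,p,zz)[0];Q=back(c7,r[2:],zz)[0];print(k,np.round(r[:2],3),'dx mm',((Q-P)[:2]@ex*1e3).round(2))
E
```

```text
t 11.95 base x,y mm 6.29 0.02 z 0.03539 F -0.13 0.94 -0.34 yaw 17.31 0.08108164985283878 0.0
jawL [0.986 0.945] dx mm 0.7
jawR [0.982 0.945] dx mm 0.62
screwL [0.978 0.94 ] dx mm 0.19
screwR [0.982 0.95 ] dx mm 0.23
```

The jaws are still compressed about 0.45 mm, which is roughly 2.7 N. I'll retreat straight up.

arm_command(deltas=[[[0,0,0.3,0,0,0],[0,0,0.7,0,0,0],[0,0,1.5,0,0,0],[0,0,2.5,0,0,0],[0,0,3,0,0,0],[0,0,3,0,0,0],[0,0,2,0,0,0],[0,0,0.5,0,0,0],[0,0,0,0,0,0],[0,0,0,0,0,0]]])

```text
t: 12.78
tool_pos: [0.557, -0.1984, 0.1696]
orientation: [-3.106, -0.472, 0.001]
force: [-0.1, 0.9, -1.0]
opening: 0.0813
gripper_force: 0.0
```

```bash
python3 st.py; python3 - <<'E'
from h import *
y=np.radians(17.5);ex=np.array([np.cos(y),np.sin(y)]);ey=np.array([-ex[1],ex[0]])
c,a=snap('wrist','w8');a=cv2.GaussianBlur(a,(3,3),0).astype(int)
m=((a[...,2]-a[...,0]>18)&(a[...,2]>150)).astype(np.uint8)
n,l,s,ce=cv2.connectedComponentsWithStats(m)
p=proj(c,[[*(np.array([.5515,-.2004])+ex*.0065),.04]])[0];print('expect',p)
for i in range(1,n):
    if s[i,4]>80:print(s[i],ce[i].round(1))
E
```

```text
t 12.7833 base x,y mm 5.85 0.25 z 0.16961 F 0.21 0.86 -0.97 yaw -342.7 0.08132495989593672 0.0
expect [252.44560384 185.83744473]
[ 119    0   45   32 1183] [141.5  13.2]
[200   0  46  19 699] [222.8   7.7]
[496  27  16  37 149] [503.5  45.8]
[261 155  20  54 791] [269.1 181.3]
[223 156  21  53 784] [234.7 181.5]
[ 50 295  13  47 253] [ 54.6 320. ]
[442 296  12  46 225] [448.8 320.8]
```

The agar halves are symmetric about the arm, where I expected them, and the gripper is clear. Handing in.

```bash
python3 -c "
from plant import ticket
print(ticket.close_job())"
```

```text
the job is handed in; nothing more can be done
None
```

I slid the dish under the hold-down arm until it pressed on both jaws of the V-stop, then released it and handed the job in after about 13 s of robot time. The hand-in returned no verdict, so I don't know how it was judged. After release the jaws were still compressed about 0.45 mm (roughly 2.7 N), and the dish stayed centred under the foot after I withdrew the gripper.

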